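# Knock a small loaf out of its tin

## Task

The small square loaf tin on the cork trivet still has its loaf stuck inside. Take the tin to the wire rack, hold it mouth down just above the rack, and rap its rim on the wires until the loaf lets go; lift the tin off so that the loaf is left standing upside down on the rack, on its top crust, without dropping it from a height. Then put the empty tin back on the trivet, any way up, and leave the things round about alone.

Things in the scene. Friction and masses are not known exactly. Their poses are not given: they have to be found in the camera images.
- tin: bright metal loaf tin with ribbed sides, square box 66 x 66 mm outside, 80 mm deep, open at one end, rigid walls and base 2 mm thick, 0.22 kg. At the start it lies on its side on the trivet, mouth to the robot's left (within 33 degrees). Origin: middle of the side it lies on. x axis: out of the mouth (base at -40 mm, rim at +40 mm); side walls to grip at y = -33 and +33 mm; lying side z = 0, opposite side z = 66 mm
- tin_mid (a point): centre of the tin: 33 mm above its lying side, half way between base and rim. A grasp here across the side walls that leans 45 degrees one way at the start leans 45 degrees the other way when the tin has been turned a quarter turn to mouth down
- tin_mouth (a point): centre of the tin's mouth, in the plane of the rim
- loaf: brown rigid loaf, block 60 x 60 mm, 68 mm long, 0.2 kg (10 percent either way), three pale slashes in its top crust. At the start it is fully in the tin, bottom on the tin's base, top crust 10 mm inside the rim, axes parallel to the tin's. Origin: middle of the long side that lies lowest at the start; x axis out of its top crust (crust at x = +34 mm, bottom at x = -34 mm)
- loaf_mid (a point): centre of the loaf, 34 mm from crust and bottom. It clings to the tin with 2 to 3 times its weight, so it stays in when the tin is turned over, moved smoothly or set down slowly. A rap of the rim that stops the tin from 0.15 m/s shifts it 1 to 2 mm towards the mouth, a faster rap more; after 5 mm it slides out freely: 1 to 6 raps. Raps may also push the tin back in the grip
- rack: wire cooling rack of bright steel, 220 mm along its x by 180 mm along its y, standing firm on the worktop on short wire feet, wires 18 mm apart; fixed. Origin: under its centre, on the worktop
- rack_top (a point): centre of the rack, on top of its wires, 25 mm above the worktop
- trivet: round cork trivet, 190 mm across and 12 mm thick, fixed to the worktop, left or right of the rack. Origin: centre of its underside. A wall cabinet hangs beyond the work, its underside 0.46 m up and its front 0.58 m ahead of the robot's base axis: keep the wrist clear of it and carry the tin low
- trivet_top (a point): centre of the trivet's upper face, 12 mm above the worktop
- onion: onion, 79 mm across and 85 mm high, beyond the work; leave alone. Origin: underside
- lemon: lemon, 71 x 53 x 51 mm, beyond the work; leave alone. Origin: underside
- peeler: vegetable peeler, 170 mm long, lying to the left; leave alone. Origin: underside, middle

How it is judged (in metres and radians):
On the way, in this order (a step that is already met when the one before it is completed fails the run):
1. the tin is held mouth down (within 50 degrees) over the rack, clear of it, with the loaf still stuck in it (angle between tin's own x axis and vertical above 2.27 rad and horizontal distance between tin_mid and rack_top below 0.1 m and contact force between tin and rack below 0.1 N and x of loaf_mid in the frame of tin below 0.002 m), for 0.1 s.
2. the rim of the tin, still mouth down, is rapped on the rack (angle between tin's own x axis and vertical above 2.27 rad and contact force between tin and rack above 3 N).
3. the tin is off the loaf, which stands upside down on the rack (distance between loaf_mid and tin_mid above 0.08 m and contact force between loaf and rack above 0.5 N and angle between loaf's own x axis and vertical above 2.85 rad), for 0.2 s.
At the end, for the whole second after the job is handed in: The loaf stands at rest on the rack on its top crust (within 17 degrees), its centre over the rack; the empty tin rests on the trivet, any way up, its centre over the trivet (within 90 mm of the trivet's centre) (angle between loaf's own x axis and vertical above 2.85 rad and contact force between loaf and rack above 0.5 N and linear speed of each of loaf, tin below 0.02 m/s and x of loaf_mid in the frame of rack between -0.11 and 0.11 m and y of loaf_mid in the frame of rack between -0.09 and 0.09 m and contact force between tin and trivet above 0.5 N and horizontal distance between tin_mid and trivet_top below 0.09 m); the robot touches nothing.
It fails at once if the loaf is dropped: once out of the tin by 30 mm or more it falls faster than 0.9 m/s (a fall of more than about 4 cm) (linear speed of loaf above 0.9 m/s and distance between loaf_mid and tin_mid above 0.03 m).
It fails at once if the onion, the lemon or the peeler is moved by more than 30 mm (distance of any of onion, lemon, peeler from where it was at the start of the episode above 0.03 m).
It also fails if it takes over 54 s, if anything falls off the work surface, if the arm or the gripper's body presses on something with over 40 N, if the wrist force passes 120 N, or if a joint passes its speed limit or range.

## Robot

A 6-joint arm with a two-finger parallel gripper is mounted at the origin on a cart in front of the work surface, level with it; the furniture and walls round the work are solid. World frame = base frame: x ahead of the robot, y to its left, z up, the work surface at z = 0. Lengths are in m, angles in degrees, forces in N, time in s.
With the tool pointing down it reaches from about 0.275 to 0.825 m from the base axis. Payload 5.2 kg.
Tool frame: the origin (TCP) lies between the finger pads; the fingertips stand 11 mm ahead of it and the grasp point (between the pads) lies 8 mm behind it (r.tips_ahead is the distance from the TCP to the fingertips, in m); z points along the fingers, y is the line along which they close (so a half turn about z gives the same grasp; the last joint's range is limited). The gripper opens to 93 mm and grips with 3 to 60 N. Pads are 15 mm wide; open, the fingers measure 128 mm over their backs; the gripper's body (75 mm by 188 mm) begins 65 mm behind the grasp point.
Start: joints at [-79.343, 14.817, 87.949, -0, 77.235, -11.62], TCP at [0.209, -0.509, 0.23] pointing down, gripper open.
Joint ranges: [-179.93, 179.93], [-52.35, 119.4], [10.71, 147.94], [-69.91, 249.91], [12.55, 155.21], [-178.61, 178.61]. Speed limits (degrees/s): [147.25, 147.25, 180, 180, 180, 180].

## Interface

Orientations are given as a 3x3 rotation matrix whose columns are the frame's x, y, z axes.
In Python, from bench import r gives the robot as it stands.
- The arm moves only by the tool step_arm, never from a script. Its arguments are lists of equal length, an entry for each row: "rot": the turn, a rotation vector about the tool's x, y, z in rad, a list of three; "xyz": the shift along the tool's x, y, z in m, a list of three; "fingers": the opening, from 0 (shut) to 1 (fully open). A call has 1 to 5 rows; each row shifts and turns the commanded pose from where the row before left it, along the tool's axes as they then stand; what a row does not reach is not made up. A row lasts 1/12 s, in which the tool goes at most 41.7 mm and 7.16 degrees, less where a joint would pass 70% of its speed; a pose out of reach is approached as far as the arm can. A call with a gripper value outside its range is refused whole. The fingers move at their own pace and stop on an object; "squeeze" is the grip in N (left out, the last holds). Time passes only in rows, so rows that do not move let the fingers close. It gives the time, the measured TCP pose, the force, the opening and the grip force at its end, in the units of the state.
- r.state(): the state, without advancing time (a new reading comes with each control period).
- r.capture(name): name is "scene" or "top" or "wrist"; returns a dict with "img" (384x512x3 uint8, blue, green, red), "camera_matrix" (3x3 intrinsics, pixels), "R" (3x3) and "t" (3): a world point X has camera coordinates R X + t. Camera axes: x right, y down, z forward; pixel columns grow to the right and rows downward; lengths in m; the calibration is good to about 2 mm. The wrist camera is an equidistant fisheye: a pixel r from the principal point sees the ray r / f radians off the axis. A picture is of the moment at which its call begins. There is no depth.
- r.hand_in(): hands the job in; it is judged then, once.
The state is a dict: "time": time; "q": joint angles; "dq": joint speeds; "tau": joint torques, N m; "position": TCP position; "orientation": TCP orientation; "force": force on the tool from outside, world axes, zero at the start; "torque": the same for the moment, N m; "finger_gap": finger opening in m; "finger_force": force on a finger pad.
Only numpy, scipy, OpenCV 4.12 (cv2) and the standard library are available. Lean on these libraries where they do the work, as an engineer would, in place of code of your own. Each camera call takes 0.05 s, during which the arm holds its last target. There are 200 camera calls.

## Working session

There is one attempt and no reset: what is moved stays moved. The work goes in short steps, Python scripts to look and compute and a tool call to move; the robot and the scene stay as the last step left them, time stands still between calls to the robot, and variables do not carry over. Pictures are saved under pics/ and viewed, at most 10 in all, crops included, and the job is handed in when it is done.

Besides the shell and the picture viewer there is one more tool, called as a command line: name --argument value ..., lists and objects as JSON in quotes. step_arm: Moves the arm, as the interface text tells. Its arguments: {"type":"object","properties":{"rot":{"type":"array","items":{"type":"array","items":{"type":"number"}}},"xyz":{"type":"array","items":{"type":"array","items":{"type":"number"}}},"fingers":{"type":"array","items":{"type":"number"}},"squeeze":{"type":"number"}},"required":["rot","xyz","fingers"]}

```bash
mkdir -p pics; ls; python3 - <<'E'
from bench import r
import cv2,numpy as np
for n in("scene","top"):
    c=r.capture(n);cv2.imwrite(f"pics/{n}0.png",c["img"]);print(n,c["camera_matrix"].tolist(),c["R"].round(4).tolist(),c["t"].round(4).tolist())
a=np.hstack([cv2.imread("pics/scene0.png"),cv2.imread("pics/top0.png")])
print(r.state())
E
```

```text
pics
scene [[449.7316919080749, 0.0, 254.70927289959977], [0.0, 449.7316919080749, 200.21240167572435], [0.0, 0.0, 1.0]] [[-0.7436, -0.6685, 0.0121], [-0.3093, 0.3279, -0.8927], [0.5928, -0.6675, -0.4505]] [0.6304, 0.1291, 1.0314]
top [[353.3281380089288, 0.0, 252.31079900676173], [0.0, 353.3281380089288, 198.2652536430446], [0.0, 0.0, 1.0]] [[-0.0266, -0.9996, -0.0081], [-0.9971, 0.0271, -0.0707], [0.0709, 0.0062, -0.9975]] [0.345, 0.5242, 0.9155]
{'time': 0.1, 'q': array([-7.93444352e+01,  1.48556440e+01,  8.80025741e+01, -1.96885796e-03,
        7.72357656e+01, -1.16179461e+01]), 'dq': array([-0.01900004, -0.1032541 , -0.09131884, -0.04909779, -0.07562633,
        0.01064497]), 'tau': array([ 3.26358590e-03, -4.38207793e+01, -2.84644639e+01,  7.22512160e-02,
        3.62031616e-02, -4.43862768e-05]), 'position': array([ 0.2084028 , -0.50848481,  0.22891121]), 'orientation': array([[ 9.25382212e-01,  3.79035155e-01, -3.36239175e-04],
       [ 3.79035187e-01, -9.25380866e-01,  1.60584177e-03],
       [ 2.97521187e-04, -1.61346389e-03, -9.99998654e-01]]), 'force': array([-1.50598961, -0.55316403,  0.2574034 ]), 'torque': array([ 0.0612464 , -0.00775157,  0.02780546]), 'finger_force': 0.0, 'finger_gap': 0.0925065966132973}
```

View pics/top0.png

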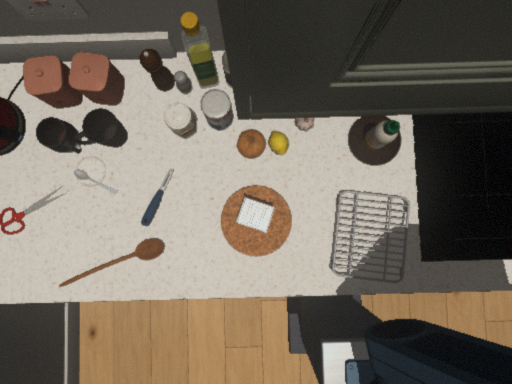

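View pics/scene0.png

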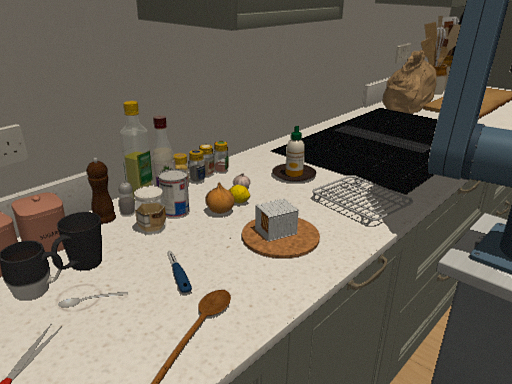

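The top view shows the trivet at about (256,220) with the tin on it near (255,212), mouth left. The rack has corners at about (340,192), (409,197), (402,281) and (332,273). I'll measure these next.

```bash
cat > h.py <<'E'
import numpy as np,cv2
def ray(c,uv,z):
    K,R,t=c["camera_matrix"],c["R"],c["t"]
    d=R.T@np.linalg.solve(K,[uv[0],uv[1],1.]);o=-R.T@t
    return o+d*(z-o[2])/d[2]
E
python3 - <<'E'
from bench import r
from h import *
c=r.capture("top");im=c["img"]
for z,ps in ((.025,[(340,192),(409,197),(402,281),(332,273)]),):
    P=np.array([ray(c,p,z) for p in ps]);print(P.round(3),P.mean(0))
hsv=cv2.cvtColor(im,cv2.COLOR_BGR2HSV)
roi=np.zeros(im.shape[:2],np.uint8);roi[175:265,210:300]=255
m=cv2.inRange(hsv,(3,80,50),(22,255,255))&roi
cn=max(cv2.findContours(m,0,2)[0],key=cv2.contourArea)
e=cv2.fitEllipse(cv2.convexHull(cn));print("triv",e,ray(c,e[0],.012))
m=cv2.inRange(hsv,(0,0,130),(180,60,255))&roi
m[:190]=0;m[:,:233]=0;m[:,280:]=0;m[236:]=0
cn=max(cv2.findContours(m,0,2)[0],key=cv2.contourArea)
b=cv2.boxPoints(cv2.minAreaRect(cn));P=np.array([ray(c,p,.078) for p in b]);print(b,P.round(3),P.mean(0))
d=P-np.roll(P,1,0);print(np.linalg.norm(d,axis=1),np.degrees(np.arctan2(d[:,1],d[:,0])))
cv2.imwrite("pics/crop.png",cv2.resize(im[175:290,205:425],None,fx=3.5,fy=3.5,interpolation=2))
E
```

```text
[[ 0.543  0.1    0.025]
 [ 0.525 -0.08   0.025]
 [ 0.308 -0.05   0.025]
 [ 0.333  0.13   0.025]] [0.42752283 0.02472017 0.025     ]
triv ((255.77645874023438, 220.32310485839844), (70.17935943603516, 70.58905792236328), 174.51573181152344) [0.47485695 0.32315715 0.012     ]
[[235.01349 221.96123]
 [244.03879 196.0135 ]
 [274.83475 206.72514]
 [265.80945 232.67287]] [[0.472 0.375 0.078]
 [0.535 0.351 0.078]
 [0.507 0.275 0.078]
 [0.443 0.299 0.078]] [0.4892252 0.3250124 0.078    ]
[0.08047389 0.06804772 0.08087566 0.06785448] [  69.36483524  -20.57276035 -110.77259764  159.08836969]
```

View pics/crop.png

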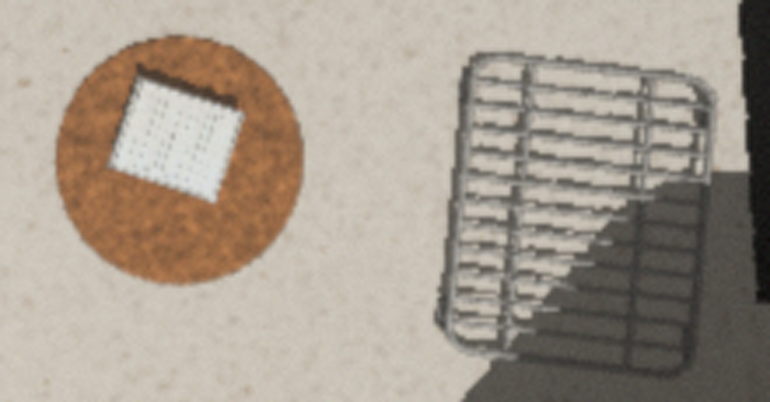

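The crop shows the tin with its ribbed side up. Its axis is about 69° from world x, mouth to the upper left, and the rack's dense wires run along its y. Next I'll plan the pregrasp, leaning 45° towards the mouth.

```bash
cat >> h.py <<'E'
from scipy.spatial.transform import Rotation as Ro
th=np.radians(69.3);a=np.array([np.cos(th),np.sin(th),0]);up=np.array([0,0,1.]);ty=np.cross(up,a)
def toolR(z,y):
    z=z/np.linalg.norm(z); return np.c_[np.cross(y,z),y,z]
Rg=toolR(a-up,-ty)              # grasp, leaning
def rel(s,p,R):
    O=s["orientation"]
    print("rot deg",np.degrees(Ro.from_matrix(O.T@R).as_rotvec()).round(1),"rad",Ro.from_matrix(O.T@R).as_rotvec().round(3))
    print("shift in present axes",(O.T@(p-s["position"])).round(4),"in target axes",(R.T@(p-s["position"])).round(4))
C0=np.array([.489,.325,.045])
E
python3 - <<'E'
from bench import r
from h import *
s=r.state();p=C0+(.008-.12)*Rg[:,2];print(p,Rg);rel(s,p,Rg)
q=np.array([.42,-.1,.23]);rel(s,q,Rg); rel(dict(position=q,orientation=s["orientation"]),p,Rg)
E
```

```text
[0.46100622 0.25091661 0.12419596] [[ 0.24994446  0.93544403  0.24994446]
 [ 0.66145882 -0.35347484  0.66145882]
 [ 0.70710678 -0.         -0.70710678]]
rot deg [ 18.4  42.3 -44.5] rad [ 0.321  0.739 -0.778]
shift in present axes [ 0.5216 -0.6069  0.1058] in target axes [ 0.4914 -0.0322  0.6396]
rot deg [ 18.4  42.3 -44.5] rad [ 0.321  0.739 -0.778]
shift in present axes [ 0.3506 -0.2979 -0.0005] in target axes [0.3238 0.0535 0.3224]
rot deg [ 18.4  42.3 -44.5] rad [ 0.321  0.739 -0.778]
shift in present axes [ 0.171  -0.309   0.1063] in target axes [ 0.1676 -0.0857  0.3172]
```

step_arm --rot '[[0,0,0],[0,0,0],[0,0,0],[0,0,0],[0,0,0]]' --xyz '[[0.0234,-0.02,0],[0.0234,-0.02,0],[0.0234,-0.02,0],[0.0234,-0.02,0],[0.0234,-0.02,0]]' --fingers '[1,1,1,1,1]'

```text
time: 0.57
position: [0.2791, -0.3706, 0.2293]
orientation: [[0.926, 0.379, -0.0], [0.379, -0.926, 0.001], [0.0, -0.001, -1.0]]
force: [0.6, -0.2, -0.0]
finger_gap: 0.0933
finger_force: 0.0
```

step_arm --rot '[[0,0,0],[0,0,0],[0,0,0],[0,0,0],[0,0,0]]' --xyz '[[0.0234,-0.02,0],[0.0234,-0.02,0],[0.0234,-0.02,0],[0.0234,-0.02,0],[0.0234,-0.02,0]]' --fingers '[1,1,1,1,1]'

```text
time: 0.98
position: [0.3495, -0.2336, 0.2295]
orientation: [[0.926, 0.379, -0.0], [0.379, -0.926, 0.0], [-0.0, -0.0, -1.0]]
force: [-0.1, -1.3, -0.1]
finger_gap: 0.0928
finger_force: 0.0
```

step_arm --rot '[[0,0,0],[0,0,0],[0,0,0],[0,0,0],[0,0,0]]' --xyz '[[0.0234,-0.02,0],[0.0234,-0.02,0],[0.0234,-0.02,0],[0.0234,-0.02,0],[0.0234,-0.02,0]]' --fingers '[1,1,1,1,1]'

```text
time: 1.4
position: [0.4199, -0.0967, 0.2296]
orientation: [[0.925, 0.379, -0.0], [0.379, -0.925, 0.0], [-0.0, -0.0, -1.0]]
force: [0.2, 0.7, 0.3]
finger_gap: 0.0929
finger_force: 0.0
```

step_arm --rot '[[0,0,0],[0,0,0],[0,0,0],[0,0,0],[0,0,0]]' --xyz '[[0.0171,-0.031,0],[0.0171,-0.031,0],[0.0171,-0.031,0],[0.0171,-0.031,0],[0.0171,-0.031,0]]' --fingers '[1,1,1,1,1]'

```text
time: 1.82
position: [0.4396, 0.0794, 0.2296]
orientation: [[0.925, 0.379, -0.0], [0.379, -0.925, -0.0], [-0.0, -0.0, -1.0]]
force: [0.5, -0.0, -0.7]
finger_gap: 0.0931
finger_force: 0.0
```

step_arm --rot '[[0,0,0],[0,0,0],[0,0,0],[0,0,0],[0,0,0]]' --xyz '[[0.0171,-0.031,0],[0.0171,-0.031,0],[0.0171,-0.031,0],[0.0171,-0.031,0],[0.0171,-0.031,0]]' --fingers '[1,1,1,1,1]'

```text
time: 2.23
position: [0.46, 0.2553, 0.2295]
orientation: [[0.925, 0.379, -0.0], [0.379, -0.925, -0.0], [-0.0, 0.0, -1.0]]
force: [0.3, 0.6, -0.0]
finger_gap: 0.0933
finger_force: 0.0
```

step_arm --rot '[[0.0321,0.0739,-0.0778],[0.0321,0.0739,-0.0778],[0.0321,0.0739,-0.0778],[0.0321,0.0739,-0.0778],[0.0321,0.0739,-0.0778]]' --xyz '[[0,0,0],[0,0,0],[0,0,0],[0,0,0],[0,0,0]]' --fingers '[1,1,1,1,1]'

```text
time: 2.65
position: [0.4598, 0.2539, 0.2297]
orientation: [[0.666, 0.715, 0.212], [0.642, -0.694, 0.326], [0.381, -0.081, -0.921]]
force: [-0.3, 1.1, 0.2]
finger_gap: 0.0927
finger_force: 0.0
```

step_arm --rot '[[0.0321,0.0739,-0.0778],[0.0321,0.0739,-0.0778],[0.0321,0.0739,-0.0778],[0.0321,0.0739,-0.0778],[0.0321,0.0739,-0.0778]]' --xyz '[[0,0,0],[0,0,0],[0,0,0],[0,0,0],[0,0,0]]' --fingers '[1,1,1,1,1]'

```text
time: 3.07
position: [0.4591, 0.2538, 0.2292]
orientation: [[0.307, 0.918, 0.251], [0.675, -0.396, 0.623], [0.671, -0.022, -0.741]]
force: [0.6, 0.6, 0.1]
finger_gap: 0.0928
finger_force: 0.0
```

```bash
python3 - <<'E'
from bench import r
from h import *
c=r.capture("wrist");im=c["img"].copy();K=c["camera_matrix"];f=K[0,0]
def proj(X):
    v=c["R"]@X+c["t"];n=np.hypot(v[0],v[1]);an=np.arctan2(n,v[2]);return (K[0,2]+f*an*v[0]/n,K[1,2]+f*an*v[1]/n)
for x in(-.04,.04):
  for y in(-.033,.033):
    for z in (-.033,.033):
      u=proj(C0+a*x+ty*y+up*z);cv2.circle(im,tuple(int(round(i)) for i in u),3,(0,0,255) if z>0 else (255,0,0),1)
cv2.imwrite("pics/w1.png",cv2.resize(im,None,fx=1.5,fy=1.5))
p=C0+(.008-.12)*Rg[:,2];rel(r.state(),p,Rg);rel(r.state(),C0+.008*Rg[:,2],Rg)
E
```

```text
rot deg [ 0.7  2.7 -2.4] rad [ 0.012  0.047 -0.042]
shift in present axes [-0.0701  0.0049  0.0756] in target axes [-0.0737  0.0028  0.0722]
rot deg [ 0.7  2.7 -2.4] rad [ 0.012  0.047 -0.042]
shift in present axes [-0.0645  0.0033  0.1955] in target axes [-0.0737  0.0028  0.1922]
```

View pics/w1.png

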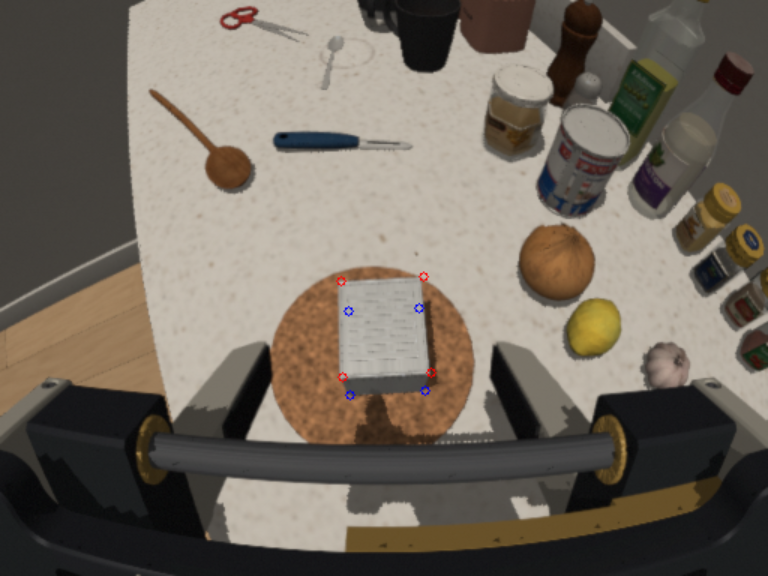

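The marked corners match the tin to within a few pixels (top corners about (340,281)–(432,373)), so I'm going in.

step_arm --rot '[[0.012,0.047,-0.042],[0,0,0],[0,0,0],[0,0,0],[0,0,0]]' --xyz '[[0,0,0],[-0.0185,0.0007,0.018],[-0.0185,0.0007,0.018],[-0.0185,0.0007,0.018],[-0.0182,0.0007,0.018]]' --fingers '[1,1,1,1,1]'

```text
time: 3.53
position: [0.4606, 0.251, 0.1244]
orientation: [[0.264, 0.931, 0.251], [0.662, -0.364, 0.655], [0.702, -0.007, -0.713]]
force: [-0.3, -0.4, 0.5]
finger_gap: 0.0926
finger_force: 0.0
```

step_arm --rot '[[0,0,0],[0,0,0],[0,0,0],[0,0,0],[0,0,0]]' --xyz '[[0,0,0.025],[0,0,0.025],[0,0,0.025],[0,0,0.025],[0,0,0.02]]' --fingers '[1,1,1,1,1]'

```text
time: 3.95
position: [0.4907, 0.3312, 0.0387]
orientation: [[0.264, 0.932, 0.25], [0.662, -0.364, 0.656], [0.702, -0.008, -0.712]]
force: [0.3, 0.8, 0.9]
finger_gap: 0.0931
finger_force: 0.0
```

```bash
python3 - <<'E'
from bench import r
from h import *
rel(r.state(),C0+.008*Rg[:,2],Rg);s=r.state();print(s["force"],s["q"].round(0))
E
```

```text
rot deg [ 0.1  0.4 -0.8] rad [ 0.002  0.008 -0.013]
shift in present axes [-0.      0.0006 -0.001 ] in target axes [-0.      0.0006 -0.001 ]
[0.26646989 0.82604575 0.93975338] [ -2.  28. 124.  78.  43. -48.]
```

step_arm --rot '[[0,0,0],[0,0,0],[0,0,0],[0,0,0],[0,0,0]]' --xyz '[[0,0.0006,-0.001],[0,0,0],[0,0,0],[0,0,0],[0,0,0]]' --fingers '[0.5,0.3,0.2,0.2,0.2]' --squeeze 50

```text
time: 4.37
position: [0.4911, 0.3288, 0.0418]
orientation: [[0.261, 0.932, 0.252], [0.661, -0.363, 0.657], [0.703, -0.005, -0.711]]
force: [-1.7, 1.0, 0.3]
finger_gap: 0.0657
finger_force: 50.0
```

step_arm --rot '[[0,0,0],[0,0,0],[0,0,0],[0,0,0],[0,0,0]]' --xyz '[[0,0,0],[0,0,0],[0,0,0],[0,0,0],[0,0,0]]' --fingers '[0,0,0,0,0]'

```text
time: 4.78
position: [0.491, 0.3288, 0.0418]
orientation: [[0.261, 0.932, 0.252], [0.661, -0.363, 0.657], [0.704, -0.005, -0.711]]
force: [-5.3, -2.9, 6.4]
finger_gap: 0.0656
finger_force: 50.0
```

```bash
cat >> h.py <<'E'
import json
def log(r):
    s=r.state();open("log.jsonl","a").write(json.dumps([s["q"].tolist(),s["position"].tolist(),s["orientation"].tolist()])+"\n");return s
E
python3 - <<'E'
from bench import r
from h import *
open("log.jsonl","a").write(json.dumps([[-79.343,14.817,87.949,0,77.235,-11.62],[.209,-.509,.23],None])+"\n")
s=log(r);print(s["force"],s["q"],s["finger_gap"],s["finger_force"])
E
```

```text
[-5.25474043 -2.91382776  6.37915174] [ -2.25758162  27.2460069  123.92249659  77.74484421  42.98946316
 -47.55796212] 0.0656492651976713 49.98042047023773
```

step_arm --rot '[[0,0,0],[0,0,0],[0,0,0],[0,0,0],[0,0,0]]' --xyz '[[0.015,0,-0.015],[0.015,0,-0.015],[0.015,0,-0.015],[0.015,0,-0.015],[0.015,0,-0.015]]' --fingers '[0,0,0,0,0]'

```text
time: 5.2
position: [0.4915, 0.3286, 0.1473]
orientation: [[0.263, 0.932, 0.251], [0.662, -0.364, 0.655], [0.702, -0.006, -0.712]]
force: [0.6, 0.2, -4.6]
finger_gap: 0.0661
finger_force: 50.0
```

```bash
python3 - <<'E'
from bench import r
from h import *
s=log(r);print(s["force"],s["q"],s["finger_gap"],s["finger_force"])
E
```

```text
[ 0.56060338  0.22537831 -4.624674  ] [ -2.19253584  14.37720103 119.47983898  61.73835752  48.95638578
 -24.6912279 ] 0.06608313410020981 49.97129201889038
```

step_arm --rot '[[0,-0.1,0],[0,-0.1,0],[0,-0.1,0],[0,-0.1,0],[0,-0.1,0]]' --xyz '[[0.01,0,-0.01],[0.01,0,-0.01],[0,0,0],[0,0,0],[0,0,0]]' --fingers '[0,0,0,0,0]'

```text
time: 5.62
position: [0.4911, 0.3302, 0.1683]
orientation: [[0.343, 0.933, 0.107], [0.883, -0.36, 0.301], [0.32, -0.009, -0.947]]
force: [-0.7, 0.3, -5.4]
finger_gap: 0.066
finger_force: 50.0
```

```bash
cat > fit.py <<'E'
from h import *
from scipy.optimize import least_squares
def fk(q,k):
    l1,l2,d0,L,d,o=k;q=np.radians(q)
    R=Ro.from_euler("ZYZYZ",[q[0],q[1]+q[2],q[3],q[4],q[5]]).as_matrix()
    w=Ro.from_euler("Z",q[0]).apply([l1*np.sin(q[1])+l2*np.sin(q[1]+q[2])+o,d,d0+l1*np.cos(q[1])+l2*np.cos(q[1]+q[2])])
    return w+L*R[:,2],R,w
def fit():
    D=[json.loads(x) for x in open("log.jsonl")]
    f=lambda k:np.concatenate([fk(x[0],k)[0]-x[1] for x in D])
    s=least_squares(f,[.45,.45,.3,.3,.11,0]);return s.x,abs(s.fun).max(),D
E
python3 - <<'E'
from bench import r
from fit import *
s=log(r);print(s["force"],s["q"],s["finger_gap"],s["finger_force"])
k,e,D=fit();print(k.round(4),e)
x=D[-1];print(fk(x[0],k)[1].round(3),np.round(x[2],3))
E
```

```text
[-0.66195378  0.32844067 -5.35059472] [ 13.54287427  14.26548435 100.66712429  18.81727866  56.07659812
  25.36264944] 0.0660390427298779 49.97101664543152Traceback (most recent call last):
  File "<stdin>", line 4, in <module>
  File "fit.py", line 11, in fit
    s=least_squares(f,[.45,.45,.3,.3,.11,0]);return s.x,abs(s.fun).max(),D
    return func(*args, **kwargs)
    vector_fun = VectorFunction(
        fun_wrapped,
    ...<6 lines>...
        workers=workers
    )
    self._update_fun()
    ~~~~~~~~~~~~~~~~^^
    self.f = self.fun_wrapped(xp_copy(self.x))
             ~~~~~~~~~~~~~~~~^^^^^^^^^^^^^^^^^
    return np.atleast_1d(self.fun(x))
                         ~~~~~~~~^^^
    return self.f(x, *self.args, **self.kwargs)
           ~~~~~~^^^^^^^^^^^^^^^^^^^^^^^^^^^^^^
  File "fit.py", line 10, in <lambda>
    f=lambda k:np.concatenate([fk(x[0],k)[0]-x[1] for x in D])
                               ~~^^^^^^^^
  File "fit.py", line 5, in fk
    R=Ro.from_euler("ZYZYZ",[q[0],q[1]+q[2],q[3],q[4],q[5]]).as_matrix()
      ~~~~~~~~~~~~~^^^^^^^^^^^^^^^^^^^^^^^^^^^^^^^^^^^^^^^^^
  File "scipy/spatial/transform/_rotation.pyx", line 1413, in scipy.spatial.transform._rotation.Rotation.from_euler
ValueError: Expected axis specification to be a non-empty string of upto 3 characters, got ZYZYZ
```

Lifted 0.42 kg cleanly. Next: fix the fit and solve for the rack pose across several yaws.

```bash
sed -i 's/^    R=Ro.from_euler("ZYZYZ".*/    R=(Ro.from_euler("ZYZ",[q[0],q[1]+q[2],q[3]])*Ro.from_euler("YZ",[q[4],q[5]])).as_matrix()/' fit.py
cat >> fit.py <<'E'
lo=np.array([-179,-52,11,-69,13,-178]);hi=np.array([179,119,147,249,155,178])
def ik(p,R,k,q0):
    f=lambda q:np.concatenate([(fk(q,k)[0]-p)*10,(fk(q,k)[1]-R).ravel()])
    s=least_squares(f,np.clip(q0,lo+1,hi-1),bounds=(lo,hi),x_scale=30);return s.x,s.cost
E
python3 - <<'E'
from fit import *
k,e,D=fit();print(k.round(4),e)
x=D[-1];print(fk(x[0],k)[1].round(3),np.round(x[2],3))
# goal: mouth down above rack: tool z=-b-up, tool y=-(up x b)
for c in((.42,.02,.1),(.39,.0,.1),(.42,.02,.24)):
  for y in(30,50,69,90,110):
    t=np.radians(y);b=np.array([np.cos(t),np.sin(t),0]);R=toolR(-b-up,-np.cross(up,b))
    q,cost=ik(np.array(c)+.008*R[:,2],R,k,D[-1][0]);print(c,y,q.round(0),round(cost,6),fk(q,k)[2].round(2))
E
```

```text
[0.3777 0.4107 0.3117 0.3512 0.1128 0.0266] 0.017278935984818167
[[-0.933  0.343  0.107]
 [ 0.36   0.883  0.301]
 [ 0.009  0.32  -0.947]] [[ 0.343  0.933  0.107]
 [ 0.883 -0.36   0.301]
 [ 0.32  -0.009 -0.947]]
(0.42, 0.02, 0.1) 30 [  3.  46.  79. -19.  97. 158.] 0.0 [0.63 0.14 0.34]
(0.42, 0.02, 0.1) 50 [  9.  42.  86. -28.  89. 149.] 0.0 [0.58 0.21 0.34]
(0.42, 0.02, 0.1) 69 [ 14.  36.  96. -36.  80. 142.] 0.0 [0.51 0.25 0.34]
(0.42, 0.02, 0.1) 90 [ 19.  28. 109. -46.  69. 136.] 0.0 [0.42 0.26 0.34]
(0.42, 0.02, 0.1) 110 [ 21.  19. 123. -58.  56. 133.] 0.0 [0.34 0.25 0.34]
(0.39, 0.0, 0.1) 30 [  1.  42.  86. -20.  93. 157.] 0.0 [0.6  0.12 0.34]
(0.39, 0.0, 0.1) 50 [  8.  37.  94. -29.  86. 149.] 0.0 [0.55 0.19 0.34]
(0.39, 0.0, 0.1) 69 [ 13.  32. 103. -37.  77. 143.] 0.0 [0.48 0.23 0.34]
(0.39, 0.0, 0.1) 90 [ 18.  24. 116. -47.  66. 138.] 0.0 [0.39 0.24 0.34]
(0.39, 0.0, 0.1) 110 [ 19.  15. 129. -60.  55. 134.] 0.0 [0.31 0.23 0.34]
(0.42, 0.02, 0.24) 30 [  3.  36.  73. -20. 111. 152.] 0.0 [0.63 0.14 0.48]
(0.42, 0.02, 0.24) 50 [  9.  31.  81. -28. 103. 141.] 0.0 [0.58 0.21 0.48]
(0.42, 0.02, 0.24) 69 [ 14.  24.  91. -35.  94. 132.] 0.0 [0.51 0.25 0.48]
(0.42, 0.02, 0.24) 90 [ 19.  14. 104. -42.  82. 123.] 0.0 [0.42 0.26 0.48]
(0.42, 0.02, 0.24) 110 [ 21.   3. 117. -49.  70. 113.] 0.0 [0.34 0.25 0.48]
```

```bash
cat >> h.py <<'E'
Rd=toolR(-a-up,-ty)
E
python3 - <<'E'
from bench import r
from h import *
s=r.state();p=np.array([.425,.022,.13])+.008*s["orientation"][:,2];rel(s,p,Rd)
E
```

```text
rot deg [ -0.6 -63.6  -0.3] rad [-0.01  -1.111 -0.005]
shift in present axes [-0.3072  0.0495 -0.0556] in target axes [-0.1861  0.0471  0.2511]
```

step_arm --rot '[[0,0,0],[0,0,0],[0,0,0],[0,0,0],[0,0,0]]' --xyz '[[-0.015,0.0025,-0.003],[-0.026,0.004,-0.0045],[-0.031,0.005,-0.0055],[-0.031,0.005,-0.0055],[-0.031,0.005,-0.0055]]' --fingers '[0,0,0,0,0]'

```text
time: 6.03
position: [0.4613, 0.1971, 0.1457]
orientation: [[0.341, 0.934, 0.105], [0.883, -0.356, 0.307], [0.324, -0.012, -0.946]]
force: [0.9, -0.7, -4.5]
finger_gap: 0.0659
finger_force: 50.0
```

step_arm --rot '[[0,0,0],[0,0,0],[0,0,0],[0,0,0],[0,0,0]]' --xyz '[[-0.031,0.005,-0.0055],[-0.031,0.005,-0.0055],[-0.031,0.005,-0.0055],[-0.031,0.005,-0.0055],[-0.031,0.005,-0.0055]]' --fingers '[0,0,0,0,0]'

```text
time: 6.45
position: [0.4292, 0.0426, 0.1215]
orientation: [[0.342, 0.934, 0.106], [0.882, -0.358, 0.306], [0.324, -0.011, -0.946]]
force: [-0.2, 0.3, -5.4]
finger_gap: 0.0653
finger_force: 50.0
```

step_arm --rot '[[0,-0.09,0],[0,-0.09,0],[0,-0.09,0],[0,-0.09,0],[0,-0.09,0]]' --xyz '[[-0.018,0.003,-0.0035],[0,0,0],[0,0,0],[0,0,0],[0,0,0]]' --fingers '[0,0,0,0,0]'

```text
time: 6.87
position: [0.4267, 0.0253, 0.1198]
orientation: [[0.356, 0.933, -0.052], [0.926, -0.36, -0.112], [-0.123, -0.009, -0.992]]
force: [0.0, 0.0, -4.8]
finger_gap: 0.0658
finger_force: 50.0
```

step_arm --rot '[[0,-0.09,0],[0,-0.09,0],[0,-0.09,0],[0,-0.09,0],[0,-0.09,0]]' --xyz '[[0,0,0],[0,0,0],[0,0,0],[0,0,0],[0,0,0]]' --fingers '[0,0,0,0,0]'

```text
time: 7.28
position: [0.427, 0.0265, 0.1195]
orientation: [[0.296, 0.934, -0.201], [0.787, -0.357, -0.503], [-0.541, -0.009, -0.841]]
force: [-0.2, -0.4, -5.5]
finger_gap: 0.0657
finger_force: 50.0
```

```bash
python3 - <<'E'
from bench import r
from h import *
s=log(r);p=np.array([.425,.022,.1])+.008*Rd[:,2];rel(s,p,Rd);print(s["q"].round(0),s["force"].round(1),s["position"]-.008*s["orientation"][:,2])
cv2.imwrite("pics/s2.png",r.capture("scene")["img"])
E
```

```text
rot deg [ -0.6 -12.2   0.1] rad [-0.01  -0.213  0.002]
shift in present axes [ 0.0048 -0.      0.0269] in target axes [ 0.0103 -0.0003  0.0253]
[ 11.  23. 101. -28.  76.  43.] [-0.2 -0.4 -5.5] [0.42859932 0.03049845 0.12623586]
```

View pics/s2.png

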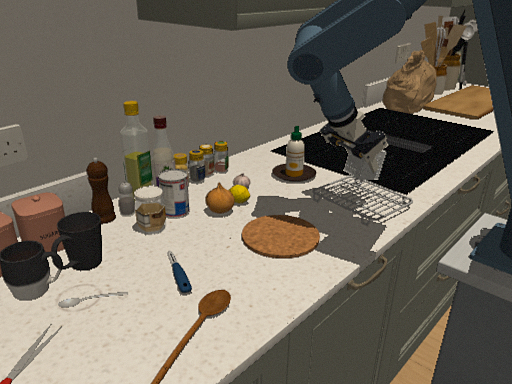

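The tin is held nearly mouth down over the rack with the loaf still inside, and the trivet is clear. I'll finish the turn and lower.

step_arm --rot '[[-0.003,-0.071,0],[-0.003,-0.071,0],[-0.003,-0.071,0],[0,0,0],[0,0,0]]' --xyz '[[0,0,0],[0,0,0],[0,0,0],[0.005,0,0.012],[0.005,0,0.013]]' --fingers '[0,0,0,0,0]'

```text
time: 7.75
position: [0.4233, 0.0172, 0.0932]
orientation: [[0.247, 0.936, -0.249], [0.667, -0.351, -0.657], [-0.703, -0.004, -0.711]]
force: [-1.0, 0.2, -4.1]
finger_gap: 0.0656
finger_force: 50.0
```

step_arm --rot '[[0,0,0],[0,0,0],[0,0,0]]' --xyz '[[0,0,0],[0,0,0],[0,0,0]]' --fingers '[0,0,0]'

```text
time: 8.0
position: [0.4231, 0.0162, 0.095]
orientation: [[0.248, 0.936, -0.251], [0.666, -0.352, -0.658], [-0.704, -0.004, -0.71]]
force: [0.1, -0.0, -3.8]
finger_gap: 0.066
finger_force: 50.0
```

```bash
python3 - <<'E'
from bench import r
from h import *
s=log(r);p=np.array([.425,.022,.065])+.008*Rd[:,2];rel(s,p,Rd);print(s["q"].round(0),s["force"].round(1),s["position"]-.008*s["orientation"][:,2])
E
```

```text
rot deg [-0.1 -0.3  0.2] rad [-0.002 -0.005  0.003]
shift in present axes [ 0.0254 -0.0001  0.025 ] in target axes [ 0.0255 -0.0003  0.0249]
[ 15.  32. 100. -35.  80.  52.] [ 0.1 -0.  -3.8] [0.42511362 0.02149261 0.10064596]
```

step_arm --rot '[[0,0,0],[0,0,0],[0,0,0],[0,0,0],[0,0,0]]' --xyz '[[0.009,0,0.009],[0.01,0,0.01],[0.01,0,0.01],[-0.008,0,-0.008],[0,0,0]]' --fingers '[0,0,0,0,0]' --squeeze 60

```text
time: 8.42
position: [0.4233, 0.0168, 0.0649]
orientation: [[0.247, 0.936, -0.249], [0.665, -0.351, -0.659], [-0.705, -0.003, -0.709]]
force: [0.9, 0.3, -4.8]
finger_gap: 0.0656
finger_force: 60.0
```

```bash
python3 - <<'E'
from bench import r
from h import *
s=r.state();p=np.array([.425,.022,.065])+.008*Rd[:,2];rel(s,p,Rd);print(s["force"].round(1),s["position"]-.008*s["orientation"][:,2])
c=r.capture("scene");cv2.imwrite("pics/s3.png",cv2.resize(c["img"][100:240,270:440],None,fx=4,fy=4,interpolation=2))
E
```

```text
rot deg [-0.  -0.2  0.2] rad [-0.    -0.003  0.004]
shift in present axes [ 0.0038 -0.0002  0.0041] in target axes [ 0.0038 -0.0002  0.0041]
[ 0.9  0.3 -4.8] [0.42526089 0.02210075 0.07059413]
```

View pics/s3.png

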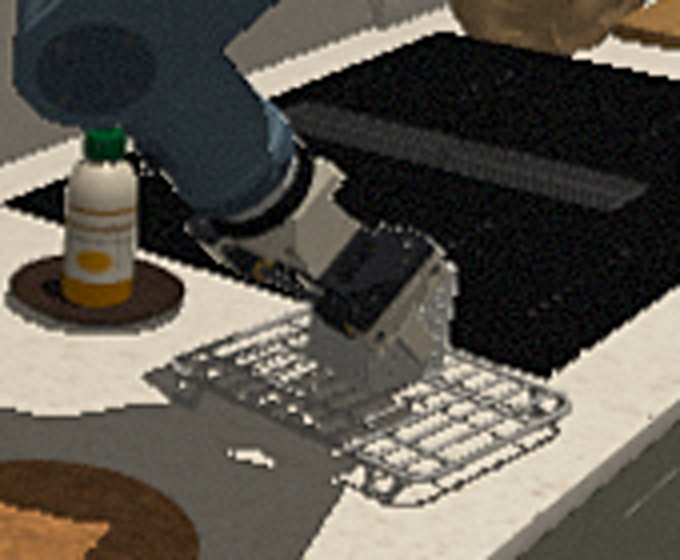

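step_arm --rot '[[0,0,0],[0,0,0],[0,0,0],[0,0,0],[0,0,0]]' --xyz '[[-0.01,0,-0.01],[-0.008,0,-0.008],[0,0,0],[0.012,0,0.012],[0.013,0,0.013]]' --fingers '[0,0,0,0,0]'

```text
time: 8.88
position: [0.4241, 0.0168, 0.0557]
orientation: [[0.25, 0.936, -0.247], [0.666, -0.352, -0.658], [-0.703, -0.0, -0.711]]
force: [7.6, 17.8, 14.7]
finger_gap: 0.0656
finger_force: 60.0
```

step_arm --rot '[[0,0,0]]' --xyz '[[0,0,0]]' --fingers '[0]'

```text
time: 8.97
position: [0.4235, 0.0166, 0.0545]
orientation: [[0.247, 0.936, -0.249], [0.665, -0.351, -0.66], [-0.705, -0.003, -0.709]]
force: [0.1, -0.5, -4.2]
finger_gap: 0.0656
finger_force: 60.0
```

step_arm --rot '[[0,0,0],[0,0,0],[0,0,0],[0,0,0],[0,0,0]]' --xyz '[[-0.01,0,-0.01],[-0.009,0,-0.009],[0,0,0],[0.0085,0,0.0085],[0.0125,0,0.0125]]' --fingers '[0,0,0,0,0]'

```text
time: 9.38
position: [0.4241, 0.0168, 0.0532]
orientation: [[0.25, 0.936, -0.247], [0.665, -0.351, -0.659], [-0.703, 0.0, -0.711]]
force: [9.8, 33.2, 69.6]
finger_gap: 0.0657
finger_force: 60.0
```

step_arm --rot '[[0,0,0],[0,0,0],[0,0,0],[0,0,0]]' --xyz '[[0,0,0],[-0.0105,0,-0.0105],[-0.0105,0,-0.0105],[0,0,0]]' --fingers '[0,0,0,0]'

```text
time: 9.72
position: [0.4238, 0.0165, 0.0844]
orientation: [[0.249, 0.936, -0.248], [0.665, -0.352, -0.659], [-0.704, -0.001, -0.71]]
force: [0.7, -1.2, -4.1]
finger_gap: 0.0655
finger_force: 60.0
```

```bash
python3 - <<'E'
from bench import r
from h import *
s=r.state();p=np.array([.425,.022,.065])+.008*Rd[:,2];rel(s,p,Rd);print(s["force"].round(1),s["position"]-.008*s["orientation"][:,2])
c=r.capture("scene");cv2.imwrite("pics/s4.png",cv2.resize(c["img"][140:220,310:430],None,fx=6,fy=6,interpolation=2))
E
```

```text
rot deg [ 0.  -0.2  0.1] rad [ 0.001 -0.004  0.002]
shift in present axes [ 0.0176 -0.0008  0.0179] in target axes [ 0.0176 -0.0009  0.0178]
[ 0.7 -1.2 -4.1] [0.42582362 0.02177095 0.09008267]
```

View pics/s4.png

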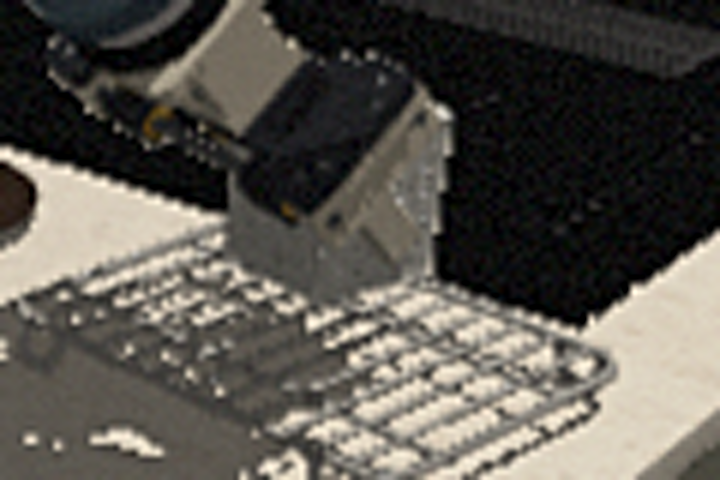

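The tin is mouth down about 2 cm clear of the rack, with no loaf in sight. The measured weight is unchanged, so the loaf is still stuck and I'll rap again.

step_arm --rot '[[0,0,0],[0,0,0],[0,0,0],[0,0,0],[0,0,0]]' --xyz '[[0.0105,0,0.0105],[0.0125,0,0.0125],[0,0,0],[-0.0115,0,-0.0115],[-0.0115,0,-0.0115]]' --fingers '[0,0,0,0,0]'

```text
time: 10.18
position: [0.4218, 0.0162, 0.0803]
orientation: [[0.244, 0.936, -0.253], [0.665, -0.351, -0.659], [-0.706, -0.007, -0.708]]
force: [0.0, 0.2, -2.1]
finger_gap: 0.0662
finger_force: 60.0
```

step_arm --rot '[[0,0,0],[0,0,0]]' --xyz '[[0,0,0],[0,0,0]]' --fingers '[0,0]'

```text
time: 10.35
position: [0.4228, 0.0165, 0.0811]
orientation: [[0.247, 0.936, -0.25], [0.665, -0.352, -0.659], [-0.704, -0.004, -0.71]]
force: [-0.3, 1.0, -2.3]
finger_gap: 0.0658
finger_force: 60.0
```

```bash
python3 - <<'E'
from bench import r
import numpy as np
f=[]
s=r.state();print(s["force"].round(1),s["position"]-.008*s["orientation"][:,2])
E
```

```text
[-0.3  1.  -2.3] [0.42481144 0.02174961 0.08675006]
```

The load has fallen by 2 N, so the loaf has let go. Lifting straight up.

step_arm --rot '[[0,0,0],[0,0,0],[0,0,0],[0,0,0],[0,0,0]]' --xyz '[[-0.008,0,-0.008],[-0.012,0,-0.012],[-0.012,0,-0.012],[-0.012,0,-0.012],[-0.012,0,-0.012]]' --fingers '[0,0,0,0,0]'

```text
time: 10.77
position: [0.4224, 0.0159, 0.1612]
orientation: [[0.245, 0.936, -0.252], [0.665, -0.352, -0.659], [-0.706, -0.006, -0.708]]
force: [-0.5, -0.8, -2.3]
finger_gap: 0.0658
finger_force: 60.0
```

step_arm --rot '[[0,0,0],[0,0,0],[0,0,0],[0,0,0]]' --xyz '[[0,0,0],[0,0,0],[0,0,0],[0,0,0]]' --fingers '[0,0,0,0]'

```text
time: 11.1
position: [0.4223, 0.0159, 0.1598]
orientation: [[0.245, 0.936, -0.252], [0.665, -0.352, -0.659], [-0.706, -0.006, -0.708]]
force: [0.5, -0.6, -1.7]
finger_gap: 0.0657
finger_force: 60.0
```

```bash
python3 - <<'E'
from bench import r
from h import *
s=log(r);print(s["force"].round(1),s["position"]-.008*s["orientation"][:,2],s["q"])
c=r.capture("scene");cv2.imwrite("pics/s5.png",cv2.resize(c["img"][100:220,290:440],None,fx=5,fy=5,interpolation=2))
E
```

```text
[ 0.5 -0.6 -1.7] [0.42433151 0.02121518 0.16546459] [ 14.86162931  26.60973672  97.3077415  -34.97658169  86.98135221
  47.12310111]
```

View pics/s5.png

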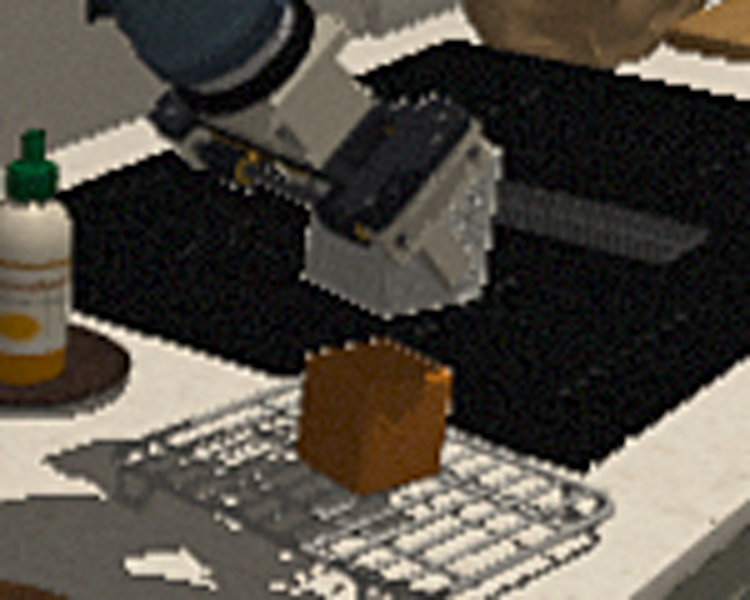

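The loaf stands upside down in the middle of the rack and the tin is clear above it. Next the empty tin goes back to the trivet.

```bash
python3 - <<'E'
from bench import r
from h import *
s=r.state();p=np.array([.478,.326,.17])+.008*s["orientation"][:,2];rel(s,p,Rg)
E
```

```text
rot deg [-0.4 89.9  0.1] rad [-0.007  1.569  0.002]
shift in present axes [ 0.2125 -0.057  -0.2176] in target axes [ 0.2182 -0.0576  0.2118]
```

step_arm --rot '[[0,0,0],[0,0,0],[0,0,0],[0,0,0],[0,0,0]]' --xyz '[[0.015,-0.004,-0.015],[0.022,-0.006,-0.0225],[0.023,-0.006,-0.0235],[0.023,-0.006,-0.0235],[0.023,-0.006,-0.0235]]' --fingers '[0,0,0,0,0]'

```text
time: 11.57
position: [0.4498, 0.1688, 0.162]
orientation: [[0.246, 0.936, -0.252], [0.664, -0.352, -0.66], [-0.706, -0.005, -0.708]]
force: [0.4, -0.7, -1.9]
finger_gap: 0.0657
finger_force: 60.0
```

step_arm --rot '[[0,0.098,0],[0,0.098,0],[0,0.098,0],[0,0.098,0],[0,0.098,0]]' --xyz '[[0,0,0],[0,0,0],[0,0,0],[0,0,0],[0,0,0]]' --fingers '[0,0,0,0,0]'

```text
time: 11.98
position: [0.4499, 0.1679, 0.1622]
orientation: [[0.335, 0.936, -0.104], [0.898, -0.351, -0.266], [-0.285, -0.005, -0.958]]
force: [-0.7, -1.1, -2.2]
finger_gap: 0.0658
finger_force: 60.0
```

step_arm --rot '[[0,0.098,0],[0,0.098,0],[0,0.098,0],[0,0.098,0],[0,0.098,0]]' --xyz '[[0,0,0],[0,0,0],[0,0,0],[0,0,0],[0,0,0]]' --fingers '[0,0,0,0,0]'

```text
time: 12.4
position: [0.4495, 0.1674, 0.1627]
orientation: [[0.345, 0.936, 0.067], [0.917, -0.351, 0.188], [0.199, -0.004, -0.98]]
force: [-0.3, 0.2, -3.3]
finger_gap: 0.0659
finger_force: 60.0
```

step_arm --rot '[[0,0.098,0],[0,0.098,0],[0,0.098,0],[0,0.098,0],[0,0.098,0]]' --xyz '[[0,0,0],[0,0,0],[0,0,0],[0,0,0],[0,0,0]]' --fingers '[0,0,0,0,0]'

```text
time: 12.82
position: [0.4497, 0.1673, 0.163]
orientation: [[0.273, 0.936, 0.222], [0.721, -0.352, 0.598], [0.638, -0.003, -0.77]]
force: [-0.4, -0.7, -3.4]
finger_gap: 0.0661
finger_force: 60.0
```

```bash
python3 - <<'E'
from bench import r
from h import *
s=r.state();print(s["force"].round(1),s["q"].round())
for z in(.1,.048): rel(s,np.array([.478,.326,z])+.008*Rg[:,2],Rg)
E
```

```text
[-0.4 -0.7 -3.4] [-24.   7. 122.  46.  63. -29.]
rot deg [-0.2  5.4 -0. ] rad [-0.003  0.094 -0.001]
shift in present axes [ 0.0827 -0.0292  0.1576] in target axes [ 0.0675 -0.0296  0.1646]
rot deg [-0.2  5.4 -0. ] rad [-0.003  0.094 -0.001]
shift in present axes [ 0.0495 -0.029   0.1977] in target axes [ 0.0307 -0.0296  0.2014]
```

step_arm --rot '[[0,0.094,0],[0,0,0],[0,0,0],[0,0,0],[0,0,0]]' --xyz '[[0,0,0],[0.0135,-0.006,0.033],[0.0135,-0.006,0.033],[0.0135,-0.006,0.033],[0.0135,-0.006,0.033]]' --fingers '[0,0,0,0,0]'

```text
time: 13.23
position: [0.4737, 0.2985, 0.1056]
orientation: [[0.256, 0.935, 0.245], [0.663, -0.355, 0.659], [0.703, -0.006, -0.711]]
force: [0.6, -0.8, -1.4]
finger_gap: 0.0657
finger_force: 60.0
```

step_arm --rot '[[0,0,0],[0,0,0],[0,0,0],[0,0,0],[0,0,0]]' --xyz '[[0.0135,-0.006,0.033],[-0.011,0,0.011],[-0.01,0,0.01],[-0.008,0,0.008],[-0.005,0,0.005]]' --fingers '[0,0,0,0,0]'

```text
time: 13.65
position: [0.4773, 0.3321, 0.043]
orientation: [[0.254, 0.937, 0.241], [0.665, -0.35, 0.66], [0.703, -0.007, -0.712]]
force: [0.3, -0.9, -2.1]
finger_gap: 0.0659
finger_force: 60.0
```

step_arm --rot '[[0,0,0],[0,0,0]]' --xyz '[[0,0,0],[0,0,0]]' --fingers '[0,0]'

```text
time: 13.82
position: [0.4782, 0.3318, 0.0444]
orientation: [[0.254, 0.936, 0.242], [0.664, -0.351, 0.66], [0.703, -0.007, -0.711]]
force: [0.3, -0.2, -2.6]
finger_gap: 0.0656
finger_force: 60.0
```

```bash
python3 - <<'E'
from bench import r
from h import *
s=r.state();print(s["force"].round(1),s["q"].round())
rel(s,np.array([.478,.326,.045])+.008*Rg[:,2],Rg)
c=r.capture("scene");cv2.imwrite("pics/s6.png",cv2.resize(c["img"][140:270,210:410],None,fx=3.8,fy=3.8,interpolation=2))
E
```

```text
[ 0.3 -0.2 -2.6] [ -2.  26. 125.  78.  43. -48.]
rot deg [-0.4  0.3 -0.2] rad [-0.007  0.005 -0.003]
shift in present axes [-0.0034  0.0019  0.0037] in target axes [-0.0035  0.0019  0.0037]
```

View pics/s6.png

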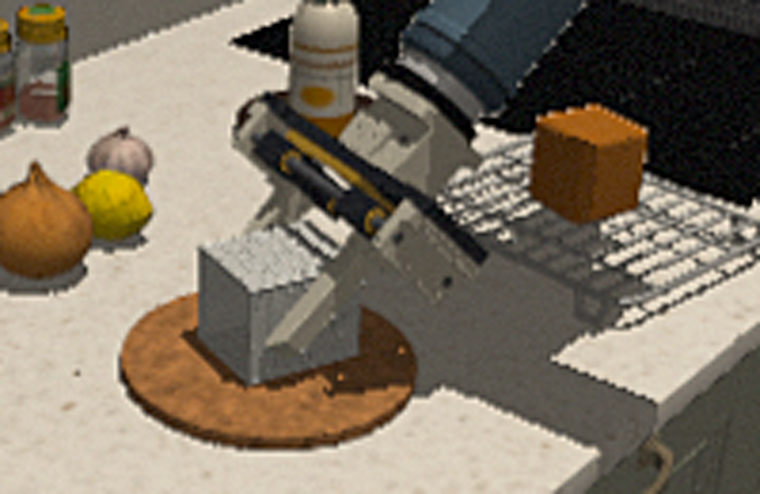

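The tin is just above the trivet, empty, with nothing else disturbed. Lowering 5 mm, then releasing and backing out.

step_arm --rot '[[0,0,0],[0,0,0],[0,0,0],[0,0,0],[0,0,0]]' --xyz '[[-0.0018,0,0.0018],[-0.0017,0,0.0017],[0,0,0],[0,0,0],[0,0,0]]' --fingers '[0,0,0,0.8,1]'

```text
time: 14.28
position: [0.4794, 0.3317, 0.0409]
orientation: [[0.252, 0.936, 0.246], [0.663, -0.352, 0.661], [0.705, -0.003, -0.709]]
force: [0.1, 0.4, 0.3]
finger_gap: 0.075
finger_force: 0.0
```

step_arm --rot '[[0,0,0],[0,0,0],[0,0,0],[0,0,0],[0,0,0]]' --xyz '[[0,0,0],[0,0,0],[0,0,0],[0,0,0],[0,0,0]]' --fingers '[1,1,1,1,1]'

```text
time: 14.7
position: [0.479, 0.3318, 0.0405]
orientation: [[0.252, 0.936, 0.245], [0.664, -0.351, 0.66], [0.704, -0.004, -0.71]]
force: [-0.2, -0.0, 0.6]
finger_gap: 0.0929
finger_force: 0.0
```

step_arm --rot '[[0,0,0],[0,0,0],[0,0,0],[0,0,0],[0,0,0]]' --xyz '[[0,0,-0.01],[0,0,-0.02],[0,0,-0.025],[0,0,-0.025],[0,0,-0.025]]' --fingers '[1,1,1,1,1]'

```text
time: 15.12
position: [0.4525, 0.2619, 0.1154]
orientation: [[0.253, 0.936, 0.244], [0.664, -0.351, 0.66], [0.704, -0.005, -0.71]]
force: [1.3, -0.1, 0.8]
finger_gap: 0.0932
finger_force: 0.0
```

step_arm --rot '[[0,0,0],[0,0,0],[0,0,0],[0,0,0],[0,0,0]]' --xyz '[[0.015,0,-0.015],[0.015,0,-0.015],[0,0,0],[0,0,0],[0,0,0]]' --fingers '[1,1,1,1,1]'

```text
time: 15.53
position: [0.4531, 0.2626, 0.1569]
orientation: [[0.252, 0.936, 0.244], [0.664, -0.351, 0.66], [0.704, -0.004, -0.71]]
force: [-0.5, 0.4, 1.0]
finger_gap: 0.0928
finger_force: 0.0
```

```bash
python3 - <<'E'
from bench import r
from h import *
a=r.capture("scene")["img"];b=r.capture("top")["img"]
cv2.imwrite("pics/s7.png",np.hstack([cv2.resize(a[140:270,210:420],None,fx=1.8,fy=1.8),cv2.resize(b[130:260,210:420],None,fx=1.8,fy=1.8)]))
E
```

```text
(no output)
```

View pics/s7.png

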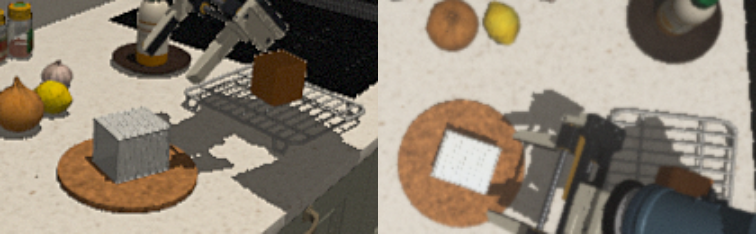

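The tin lies on the trivet near its centre, the loaf stands on the rack, and the gripper is clear of both.

```bash
python3 -c "
from bench import r
print(r.hand_in())"
```

```text
the job is handed in; nothing more can be done
None
```

The job is handed in, though no verdict came back: the loaf stands upside down on the rack, the empty tin lies on the trivet, and the onion, lemon and peeler were left alone.

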